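# Line up the easel strut's hinge for its pin

## Task

The easel's strut has to go back on its foot block: turn the black knob on the block clockwise until the steel keeper clicks over into its open position, clear of the gap between the block's two hinge knuckles. Then pick up the strut that has the hinge knuckle and bring that knuckle into the gap from above, until all three holes are in one line so that the pin could be pushed straight through. Finish while holding it there, steady in the gripper and not leaning on the block, and leave everything else on the table where it is.

Things in the scene. Friction and masses are not known exactly. Their poses are not given: they have to be found in the camera images.
- foot: the easel's foot, fixed: wooden block 80 (x) x 120 (y) mm, top 100 mm high, on a 12 mm baseboard; origin on the table under the knob's axis, z up. On top a 3 mm steel leaf whose two steel knuckles (tubes along y, 26 mm outside, 14 mm hole, 26 mm long) overhang the block's -x face. The baseboard ends 10 mm short of the hinge axis.
- slot (a point): centre of the gap between the foot's two knuckles, on the hinge axis, 90 mm above the table, 60 mm from the knob's axis. Axes as the foot: y along the hinge axis, x level from the gap into the block, z up. The gap is 34 mm wide along y and open below; the block's face stands 20 mm behind the axis.
- knob (a point): grip point of the black knob on the foot, on its vertical axis, 135 mm above the table. Its grip is an upright bar 44 mm long (this point's x), 14 mm thick (y), from 108 to 148 mm height. Axes turn with the knob. Around it nothing stands higher than 112 mm.
- keeper (a joint): angle of knob and keeper: 0 to 0.1 closed; grows clockwise seen from above to its stop at 1.4 (open). A spring detent resists (up to about 0.14 N m) until 0.7, then snaps it on to 1.4. The keeper is a flat steel arm 22 mm wide, 104 to 109 mm high, reaching 92 mm from the knob's axis along knob's -x, its end lip turned down to 85 mm; closed, it bars the gap from above and in front.
- strut_mid (a point): grip point of the strut near its centre of mass: loose wooden bar 180 x 24 x 30 mm high lying on the table, 0.14 to 0.28 kg, with a 3 mm steel leaf on top of one end and one knuckle. 15 mm above its underside; x along the bar to the knuckle, y across, z up. The bar runs from 60 mm ahead (+x) to 120 mm behind; the leaf starts 20 mm ahead. Grasp across y.
- strut_eye (a point): centre of the strut's knuckle (tube 26 mm outside, 14 mm hole, 26 mm long along y), 95 mm ahead of strut_mid along x and 5 mm higher; same axes as strut_mid. When fitted it coincides with slot, its x and y axes along those of slot. The pin is 9 mm thick.
- spare_mid (a point): middle of a spare plain bar of the same wood and size (180 x 24 x 30 mm, x along it) without leaf or knuckle, lying on the table: leave alone.
- tube_a: standing paint tube on its cap, 130 mm high, 42 mm wide; origin at its foot: leave alone
- tube_b: another standing paint tube, 130 mm high, 42 mm wide; origin at its foot: leave alone
- paint_bottle: paint bottle 50 mm wide, 140 mm high; origin at its foot: leave alone
- water_cup: black cup 72 mm wide, 80 mm high; origin at its foot: leave alone
- palette: white plate 120 mm wide, 15 mm high; origin under its centre: leave alone
- tube_lying: small paint tube lying on the table, 100 mm long, 22 mm high; origin under its middle: leave alone

How it is judged:
By the outcome, as a careful person would: the job done as asked, in the order asked, and still so for the second after the job is handed in, while the arm keeps its last pose, push and grip.
It also fails if it takes over 54 s, if anything falls off the work surface, if the arm or the gripper's body presses on something with over 40 N, if the wrist force passes 120 N, or if a joint passes its speed limit or range.

## Robot

A 6-joint arm with a two-finger parallel gripper is mounted at the origin on the work surface. World frame = base frame: x ahead of the robot, y to its left, z up, the work surface at z = 0. Lengths are in mm, angles in rad, forces in N, time in s.
With the tool pointing down it reaches from about 350 to 975 mm from the base axis. Payload 7.1 kg.
Tool frame: the origin (TCP) lies midway between the tips of the shut fingers; the grasp point (between the pads) lies 19 mm behind it (r.hold_point_z is the distance from the TCP to the grasp point, in mm); z points along the fingers, y is the line along which they close (so a half turn about z gives the same grasp; the last joint's range is limited). The gripper opens to 88 mm and grips with 3 to 60 N. Pads are 20 mm wide; open, the fingers measure 115 mm over their backs; the gripper's body (75 mm by 178 mm) begins 61 mm behind the grasp point.
Start: joints at [-1.122, 0.423, 1.63, -0, 1.089, -0.019], TCP at [281.841, -557.826, 222.675] pointing down, gripper open.
Joint ranges: [-3, 3], [-0.9, 2.11], [0.09, 2.58], [-1.31, 4.45], [0.11, 2.69], [-2.54, 2.54]. Speed limits (rad/s): [2.39, 2.39, 3.01, 3.14, 3.14, 3.14].

## Interface

Orientations are given as a unit quaternion [w, x, y, z].
In Python, from rig import r gives the robot as it stands. The module is installed in compiled form; this text tells all that it offers.
- The arm moves only by the shell command python3 -m crank 'ROWS' [FORCE]. ROWS is JSON, a list that holds one entry, the list of rows, each a list of 7 numbers: the shift along the tool's x, y, z in mm, then the turn, a rotation vector about the tool's x, y, z in rad, then the gripper's target within -1 to 1 (shut at 1, half-way at 0, fully open at -1). A call has 1 to 20 rows; each row shifts and turns the commanded pose from where the row before left it, along the tool's axes as they then stand; what a row does not reach is not made up. A row lasts 1/8 s, in which the tool goes at most 62.5 mm and 10.7 degrees, less where a joint would pass 70% of its speed; a pose out of reach is approached as far as the arm can. A call is refused whole if a number of a shift passes 62.5 or a number of a turn 0.188, either way. A call with a gripper value outside its range is refused whole. The fingers move at their own pace and stop on an object; FORCE is the grip in N (left out, the last holds). Time passes only in rows, so rows that do not move let the fingers close. It gives the time, the measured TCP pose, the force, the opening and the grip force at its end, in the units of the state.
- r.sense(): the state, without advancing time (a new reading comes with each control period).
- r.snapshot(name): name is "scene" or "top" or "wrist"; returns the picture (400x640x3 uint8, blue, green, red); there is no depth.
- r.get_calibration(name): a dict with "vertical_fov" (degrees; the focal length in pixels is half the picture's height over the tangent of half this angle, whatever the lens; pixels are square), "cx", "cy" (the principal point, pixels), "R" (3x3) and "t" (3): a world point X has camera coordinates R X + t. Camera axes: x right, y down, z forward; pixel columns grow to the right and rows downward; lengths in mm; the calibration is good to about 2 mm. A picture is of the moment at which its call begins: read the wrist's pose just before it. get_calibration takes no time and is no camera call; for the wrist camera it gives the pose at the moment of the call.
- r.sign_off(): hands the job in; it is judged then, once.
The state is a dict: "clock": time; "q": joint angles; "dq": joint speeds; "joint_torque": joint torques, N m; "tcp_pos": TCP position; "tool_rot": TCP orientation; "force": force on the tool from outside, world axes, zero at the start; "moment": the same for the moment, N m; "gripper_width": finger opening in mm; "gripper_force": force on a finger pad.
Only numpy, scipy, OpenCV 4.12 (cv2) and the standard library are available. Lean on these libraries where they do the work, as an engineer would, in place of code of your own. Each camera call takes 0.05 s, during which the arm holds its last target. There are 200 camera calls.

## Working session

There is one attempt and no reset: what is moved stays moved. The work goes in short steps, Python scripts to look and compute and a shell command to move; the robot and the scene stay as the last step left them, time stands still between calls to the robot, and variables do not carry over. Pictures are saved under pics/ and viewed, at most 10 in all, crops included, and the job is handed in when it is done.

```bash
mkdir -p pics
python3 - <<'E'
from rig import r
import cv2,numpy as np
s=r.sense();print(s)
for n in("scene","top","wrist"):
    c=r.get_calibration(n);print(n,c)
    cv2.imwrite(f"pics/{n}0.png",r.snapshot(n))
E
```

```text
{'clock': 0.0, 'q': array([-1.12202717e+00,  4.23838032e-01,  1.63069803e+00,  1.31834454e-05,
        1.08863772e+00, -1.90111340e-02]), 'dq': array([ 4.08012884e-04, -4.42733816e-04, -7.99583508e-07, -3.46601166e-04,
       -3.04368676e-04,  8.34042781e-04]), 'joint_torque': array([ 1.11344601e-03, -5.44620681e+01, -2.73670292e+01,  6.43873634e-02,
        2.27792328e-02, -1.12307032e-04]), 'tcp_pos': array([ 281.58645521, -557.32813083,  221.90031891]), 'tool_rot': array([-7.73625602e-04,  9.72772570e-01,  2.31760443e-01, -1.62867356e-04]), 'force': array([-0.5775031 ,  0.35736749,  0.12243616]), 'moment': array([-0.04239709,  0.02299248,  0.03657255]), 'gripper_force': 0.0, 'gripper_width': 87.96253058241793}
scene {'vertical_fov': 57.75325000254713, 'cx': 322.39442340086975, 'cy': 200.76597990404616, 'R': array([[ 0.83822224,  0.54506804, -0.01686135],
       [ 0.40920783, -0.64912846, -0.64123412],
       [-0.3604614 ,  0.5305969 , -0.76716002]]), 't': array([-463.85766179, -150.09574165, 1355.63779981])}
top {'vertical_fov': 54.33580611290545, 'cx': 323.73363978125866, 'cy': 197.37264713811365, 'R': array([[-0.02619687, -0.99939635, -0.02281813],
       [-0.9914902 ,  0.02888781, -0.12693568],
       [ 0.12751823,  0.01929864, -0.99164846]]), 't': array([  48.34691546,  552.25757249, 1162.45469109])}
wrist {'vertical_fov': 61.71133331567558, 'cx': 317.3736671419167, 'cy': 193.3363296628993, 'R': array([[ 0.45139287, -0.89232465, -0.00108957],
       [-0.86301578, -0.43687636,  0.25365886],
       [-0.22682206, -0.11355948, -0.96729313]]), 't': array([-625.60916086,  -31.08409166,  389.18218448])}
```

View pics/top0.png

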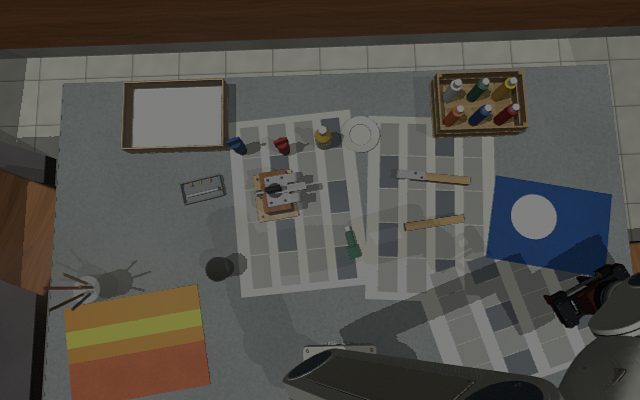

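View pics/scene0.png

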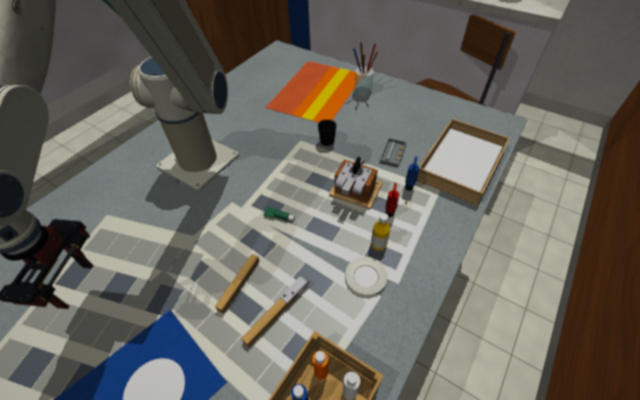

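The top view shows the foot at about (275,190) with its keeper pointing right (world -y). The strut with the steel leaf has its knuckle end at (400,175) and its tail at (470,181). The spare is at (404,226)–(465,218). The scene view shows the same layout, with the knob at about (355,165).

```bash
cat > h.py <<'E'
from rig import r
import cv2,numpy as np
from scipy.spatial.transform import Rotation as Ro
def cal(n):
    c=r.get_calibration(n);f=200/np.tan(np.radians(c["vertical_fov"])/2)
    return dict(f=f,cx=c["cx"],cy=c["cy"],R=np.array(c["R"]),t=np.array(c["t"]))
def ray(c,p):
    d=c["R"].T@np.array([(p[0]-c["cx"])/c["f"],(p[1]-c["cy"])/c["f"],1.])
    return -c["R"].T@c["t"],d/np.linalg.norm(d)
def onz(c,p,z):
    o,d=ray(c,p);return o+d*(z-o[2])/d[2]
def tri(obs):
    A=np.zeros((3,3));b=np.zeros(3);L=[ray(c,p) for c,p in obs]
    for o,d in L:
        P=np.eye(3)-np.outer(d,d);A+=P;b+=P@o
    X=np.linalg.solve(A,b);return X,[round(float(np.linalg.norm((np.eye(3)-np.outer(d,d))@(X-o))),1) for o,d in L]
def proj(c,X):
    v=c["R"]@np.array(X,float)+c["t"];return np.array([c["cx"]+c["f"]*v[0]/v[2],c["cy"]+c["f"]*v[1]/v[2]])
def pose():
    s=r.sense();q=s["tool_rot"];return np.array(s["tcp_pos"]),Ro.from_quat([q[1],q[2],q[3],q[0]])
E
python3 - <<'E'
from h import *
np.set_printoptions(precision=1,suppress=True)
t=cal("top")
for n,p,z in [("knob",(272,188),140),("keeperend",(306,186),107),("eye",(399,174),20),("tail",(470,181),15),("sp1",(404,226),30),("sp2",(465,218),30),("cup",(219,268),40),("lying",(352,241),11),("bottle",(323,133),100),("red",(281,143),100),("blue",(236,145),100),("plate",(360,134),10)]: print(n,onz(t,p,z))
P,R=pose();print(P,R.as_matrix())
c=cal("wrist");C=-c["R"].T@c["t"];print("cam in tool",R.inv().apply(C-P),R.as_matrix().T@c["R"].T)
im=cv2.imread("pics/top0.png")
cv2.imwrite("pics/a.png",np.hstack([cv2.resize(im[155:235,235:315],(400,400),interpolation=cv2.INTER_CUBIC),cv2.resize(im[155:235,392:472],(400,400),interpolation=cv2.INTER_CUBIC)]))
E
```

```text
knob [570.9 176.3 140. ]
keeperend [579.   82.3 107. ]
eye [ 622.2 -203.8   20. ]
tail [ 594.2 -423.9   15. ]
sp1 [ 459.1 -209.    30. ]
sp2 [ 478.3 -395.1   30. ]
cup [347.6 354.   40. ]
lying [418.2 -50.2  11. ]
bottle [738.   28.9 100. ]
red [711.5 154.4 100. ]
blue [709.8 288.7 100. ]
plate [757.8 -87.9  10. ]
[ 281.7 -557.5  222.1] [[ 0.9  0.5 -0. ]
 [ 0.5 -0.9  0. ]
 [ 0.  -0.  -1. ]]
cam in tool [  69.     1.3 -161.7] [[ 0.  -1.  -0.3]
 [ 1.   0.   0. ]
 [-0.  -0.3  1. ]]
```

View pics/a.png

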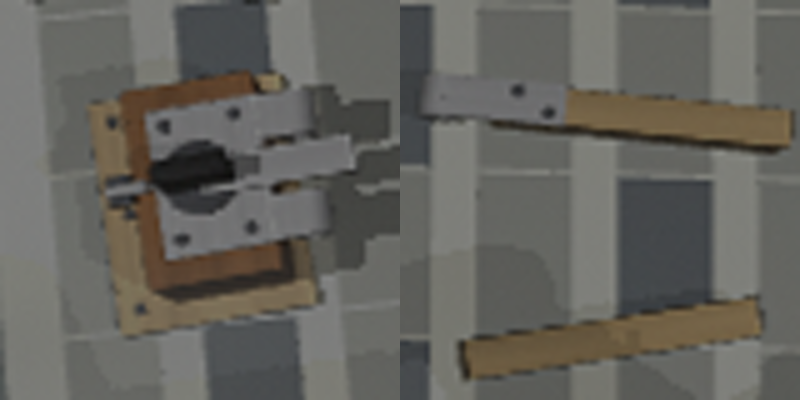

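```bash
python3 -m crank '[[[46,-38,0,0,0,0,-1],[46,-38,0,0,0,0,-1],[46,-38,0,0,0,0,-1],[46,-38,0,0,0,0,-1],[46,-38,0,0,0,0,-1],[46,-38,0,0,0,0,-1],[46,-38,0,0,0,0,-1],[46,-38,0,0,0,0,-1],[46,-38,0,0,0,0,-1],[46,-38,0,0,0,0,-1],[46,-38,0,0,0,0,-1],[46,-38,0,0,0,0,-1],[0,0,0,0,0,-0.18,-1],[0,0,0,0,0,-0.18,-1],[0,0,0,0,0,-0.18,-1],[0,0,0,0,0,-0.18,-1],[0,0,0,0,0,-0.18,-1],[0,0,0,0,0,-0.18,-1],[0,0,0,0,0,-0.12,-1],[0,0,0,0,0,0,-1]]]'
python3 - <<'E'
from h import *
import pickle
np.set_printoptions(precision=3,suppress=True)
P,R=pose();print(P,R.as_matrix()[:,0],r.sense()["q"])
c=cal("wrist");cv2.imwrite("pics/w1.png",r.snapshot("wrist"));pickle.dump(c,open("w1.pkl","wb"))
E
```

```text
clock: 2.65
tcp_pos: [568.7, 98.0, 222.4]
tool_rot: [-0.0, 0.672, 0.74, -0.0]
force: [0.4, 0.3, -0.1]
gripper_width: 88.5
gripper_force: 0.0
[568.707  98.048 222.434] [-0.096  0.995 -0.   ] [0.15  0.354 1.738 0.    1.05  0.054]
```

View pics/w1.png

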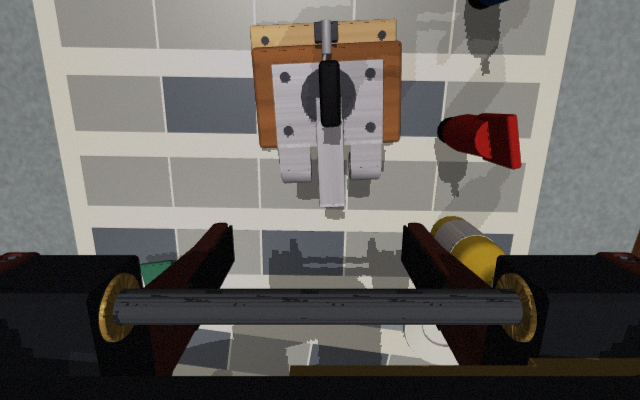

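The wrist view shows the knob bar from (329,60) to (330,127) and four dark screws on the leaf near (285,77), (370,72), (289,131) and (370,127). The knuckles end near (296,180) and (366,177), and the keeper tip is at (331,207). I'll take a second view 70 mm nearer, over the knob.

```bash
python3 -m crank '[[[30,0,0,0,0,0,-1],[30,0,0,0,0,0,-1],[0,0,0,0,0,0,-1]]]' >/dev/null
python3 - <<'E'
from h import *
import pickle
np.set_printoptions(precision=1,suppress=True)
c=cal("wrist");im=r.snapshot("wrist");cv2.imwrite("pics/w2.png",im);pickle.dump(c,open("w2.pkl","wb"))
c1=pickle.load(open("w1.pkl","rb"));im1=cv2.imread("pics/w1.png")
def blobs(im,y0,y1):
    g=im[:,:,:].max(2);m=(g<75).astype(np.uint8);m[:y0]=0;m[y1:]=0;m[:,:235]=0;m[:,420:]=0
    n,l,st,ce=cv2.connectedComponentsWithStats(m)
    for i in range(1,n):
        if st[i,4]>15: print(ce[i],st[i])
print("v1");blobs(im1,0,215);print("v2");blobs(im,0,260)
X=onz(c1,(330,60),148);print("shift",proj(c,X)-[330,60], pose()[0])
E
```

```text
v1
[333.9  31.7] [331  21   7  22 144]
[317.8  34.2] [314  22   8  27 172]
[381.5  34.5] [378  31   8   8  44]
[264.6  40.1] [262  37   7   8  39]
[334.1  45.1] [332  44   5   4  16]
[328.5  93.1] [ 301   53   55   75 2543]
[369.8  72.8] [365  68  10  11  76]
[284.4  76.7] [280  72  10  10  68]
[370.  126.7] [366 122   9  10  65]
[287.8 130.2] [284 126   9   9  57]
[350.3 174.8] [349 168   6  13  26]
v2
[378.6  97.1] [375  94   8   7  38]
[322.5 101.5] [320  99   6   6  32]
[266.6 102.3] [264 100   6   6  32]
[300.7 120.1] [262 106  59  21 311]
[349.3 118.2] [330 106  62  21 317]
[327.9 136.9] [326 135   5   5  18]
[396.  156.5] [396 142   1  30  30]
[327.8 174.3] [ 302  146   52   65 2191]
[366.7 150.4] [363 147   8   8  55]
[286. 154.] [282 150   9   9  62]
[367.1 198.5] [363 195   9   8  55]
[289.4 201.7] [286 198   8   9  53]
[410.7 241.8] [401 223  19  37 643]
[347.5 236.9] [347 231   2  13  20]
shift [-0.9 92.8] [562.9 158.3 222.5]
```

View pics/w2.png

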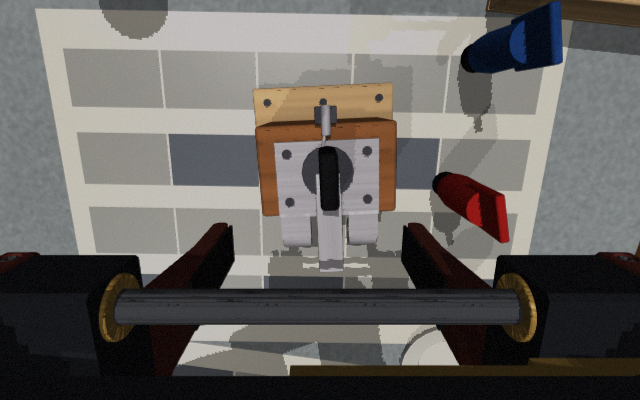

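The second view shows the foot lower in the frame: bar from (327,146) to (329,211), screws at (286,154), (367,150), (367,198) and (289,202), and the keeper tip at (331,270).

Run:
```python
from h import *
import pickle
np.set_printoptions(precision=1,suppress=True)
c1,c2=[pickle.load(open(f"w{i}.pkl","rb")) for i in(1,2)]
i1,i2=[cv2.imread(f"pics/w{i}.png") for i in(1,2)]
s1=[(284.4,76.7),(369.8,72.8),(370,126.7),(287.8,130.2)];s2=[(286,154),(366.7,150.4),(367.1,198.5),(289.4,201.7)]
S=[]
for a,b in zip(s1,s2):
    X,e=tri([(c1,a),(c2,b)]);print("screw",X,e);S.append(X)
S=np.array(S)
x=(S[0]+S[1]-S[2]-S[3])[:2];y=(S[0]+S[3]-S[1]-S[2])[:2]
print("foot yaw from x,y",np.arctan2(x[1],x[0]),np.arctan2(y[1],y[0])-np.pi/2, "size",np.linalg.norm(x)/2,np.linalg.norm(y)/2,"ctr",S.mean(0))
for c,im,y0,y1 in((c1,i1,50,140),(c2,i2,140,220)):
    m=(im.max(2)<32).astype(np.uint8);m[:y0]=0;m[y1:]=0;m[:,:300]=0;m[:,:300]=0;m[:,360:]=0
    n,l,st,ce=cv2.connectedComponentsWithStats(m);k=1+np.argmax(st[1:,4]);print(st[k],ce[k])
    for row in range(st[k][1],st[k][1]+st[k][3],6):
        u=np.where(l[row]==k)[0];print(row,u.min(),u.max(),end=" | ")
    rr=cv2.minAreaRect(np.argwhere(l==k)[:,::-1].astype(np.float32));print(rr)
    print("ctr on z148",onz(c,rr[0],148), "ends148",onz(c,(ce[k][0],st[k][1]),148),onz(c,(ce[k][0],st[k][1]+st[k][3]),148))
for n,a,b,z in(("keeper tip",(331.5,207),(331,270),109),):
    print(n,tri([(c1,a),(c2,b)]),onz(c1,a,z),onz(c2,b,z))
for z,p in((100,(313,162)),(100,(349,162)),):print(onz(c1,p,z))
```

```text
screw [534.4 185.  104.3] [0.1, 0.1]
screw [601.4 194.5 103.5] [0.0, 0.0]
screw [607.4 152.9 103.3] [0.0, 0.0]
screw [540.3 143.6 103.9] [0.1, 0.1]
foot yaw from x,y 1.7124101042599944 -4.57328352281952 size 41.89159912396415 67.75585687271182 ctr [570.9 169.  103.8]
[ 319   60   22   67 1312] [329.4  92.7]
60 326 334 | 66 319 338 | 72 319 339 | 78 319 339 | 84 319 339 | 90 319 339 | 96 320 340 | 102 320 339 | 108 321 339 | 114 321 339 | 120 321 339 | 126 324 333 | ((329.5207824707031, 92.99913024902344), (66.23419189453125, 20.856903076171875), 87.61405944824219)
ctr on z148 [569.9 174.5 148. ] ends148 [567.7 195.3 148. ] [572.2 152.1 148. ]
[ 318  146   21   64 1145] [328.5 177.6]
146 326 328 | 152 318 335 | 158 319 337 | 164 319 337 | 170 319 338 | 176 320 337 | 182 320 338 | 188 320 337 | 194 320 337 | 200 321 338 | 206 321 338 | ((328.85540771484375, 177.6072235107422), (63.420772552490234, 19.32585906982422), 87.1375961303711)
ctr on z148 [569.8 177.5 148. ] ends148 [567.1 200.1 148. ] [572.1 153.2 148. ]
keeper tip (array([583.6,  80.3, 100.5]), [0.2, 0.2]) [582.8  82.8 109. ] [583.   84.7 109. ]
[563.3 118.6 100. ]
[594.  121.6 100. ]
```

Run:
```python
import cv2,numpy as np
im=cv2.imread("pics/w1.png")[40:220,240:420];cv2.imwrite("pics/b.png",cv2.resize(im,(600,600),interpolation=cv2.INTER_CUBIC))
```

```text
(no output)
```

View pics/b.png

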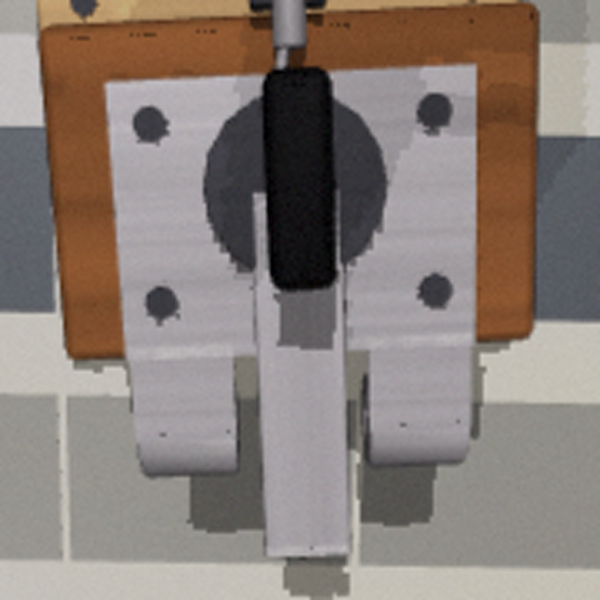

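```bash
python3 -m crank '[[[15,8.6,0,0,0,-0.02,-1],[0,0,52,0,0,0,-1],[0,0,40,0,0,0,-1],[0,0,12,0,0,0,-1],[0,0,0,0,0,0,-1],[0,0,0,0,0,0,1],[0,0,0,0,0,0,1],[0,0,0,0,0,0,1],[0,0,0,0,0,0,1],[0,0,0,0,0,0,1],[0,0,0,0,0,0,1],[0,0,0,0,0,0,1],[0,0,0,0,0,0,1]]]' 40
```

```text
clock: 4.75
tcp_pos: [569.9, 173.5, 118.6]
tool_rot: [-0.0, 0.665, 0.747, -0.0]
force: [-0.9, 0.7, -0.3]
gripper_width: 13.9
gripper_force: 39.9
```

```bash
python3 -m crank '[[[0,0,0,0,0,0.15,1],[0,0,0,0,0,0.15,1],[0,0,0,0,0,0.15,1],[0,0,0,0,0,0.15,1],[0,0,0,0,0,0.15,1],[0,0,0,0,0,0.15,1],[0,0,0,0,0,0.15,1],[0,0,0,0,0,0.15,1],[0,0,0,0,0,0.1,1],[0,0,0,0,0,0.05,1],[0,0,0,0,0,0,1]]]'
python3 - <<'E'
from h import *
s=r.sense();R=pose()[1].as_matrix();print(s["moment"],s["force"],np.arctan2(R[1,0],R[0,0]),s["q"])
E
```

```text
clock: 6.12
tcp_pos: [568.2, 174.6, 118.6]
tool_rot: [-0.001, 0.986, 0.168, -0.002]
force: [-7.2, 5.1, 4.8]
gripper_width: 13.6
gripper_force: 40.0
[ 0.96881708  1.10015895 -0.09953187] [-7.20111958  5.14729731  4.82772078] 0.33670732396537983 [0.27695054 0.51505941 1.76376128 0.0027492  0.86602984 1.50925861]
```

```bash
python3 -m crank '[[[0,0,0,0,0,0.03,1],[0,0,0,0,0,0,1],[0,0,0,0,0,0,0],[0,0,0,0,0,0,-0.5],[0,0,0,0,0,0,-1],[0,0,0,0,0,0,-1],[0,0,-30,0,0,0,-1],[0,0,-60,0,0,0,-1],[0,0,-14,0,0,0,-1],[-35,-35,0,0,0,-0.18,-1],[-30,-35,0,0,0,-0.18,-1],[0,0,0,0,0,0,-1]]]'
python3 - <<'E'
from h import *
import pickle
P,R=pose();print(P,R.as_matrix()[:,0])
c=cal("wrist");im=r.snapshot("wrist");cv2.imwrite("pics/w3.png",im);pickle.dump(c,open("w3.pkl","wb"))
for n,X in(("knob",(570,174,148)),("slot top",(578.4,114.6,103)),("kn1",(578.4-.99*30,114.6-.14*30,103)),("kn2",(578.4+.99*30,114.6+.14*30,103))):print(n,proj(c,X))
E
```

```text
clock: 7.62
tcp_pos: [480.5, 213.5, 222.0]
tool_rot: [-0.0, 0.944, 0.329, -0.001]
force: [0.5, -0.9, 0.2]
gripper_width: 87.9
gripper_force: 0.0
[480.45121426 213.50411087 222.0030032 ] [ 0.78328811  0.62165453 -0.00232115]
knob [439.70726394 139.59822614]
slot top [478.50762653 170.23855413]
kn1 [457.40650138 199.4724777 ]
kn2 [500.61373384 139.61230805]
```

View pics/w3.png

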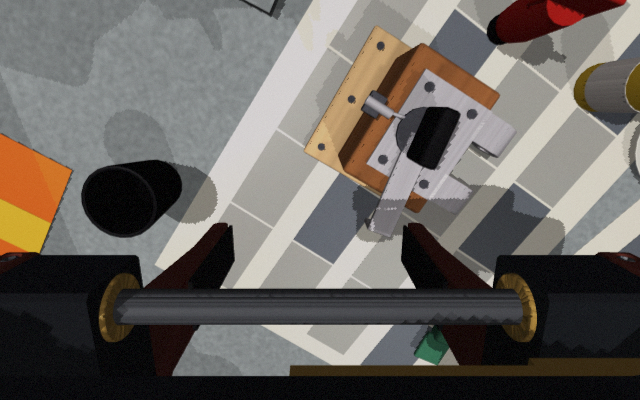

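The view shows the keeper swung open, its lip at about (385,232), with the gap between the knuckles at about (478,165) clear. Next, the strut.

```bash
python3 -m crank '[[[0,0,0,0,0,-0.154,-1],[0,0,0,0,0,-0.154,-1],[0,0,0,0,0,-0.154,-1],[0,0,0,0,0,-0.154,-1],[0,0,0,0,0,-0.154,-1],[-54,18,0,0,0,0,-1],[-54,18,0,0,0,0,-1],[-54,18,0,0,0,0,-1],[-54,18,0,0,0,0,-1],[-54,18,0,0,0,0,-1],[-54,18,0,0,0,0,-1],[-54,18,0,0,0,0,-1],[-54,18,0,0,0,0,-1],[-54,18,0,0,0,0,-1],[-54,18,0,0,0,0,-1],[-54,18,0,0,0,0,-1],[0,0,0,0,0,0,-1]]]'
cat > look.py <<'E'
from h import *
import pickle,sys
n=sys.argv[1]
np.set_printoptions(precision=3,suppress=True)
P,R=pose();print(P,R.as_matrix()[:,0])
c=cal("wrist");im=r.snapshot("wrist");cv2.imwrite(f"pics/{n}.png",im);pickle.dump(c,open(n+".pkl","wb"))
E
python3 look.py w4
python3 -m crank '[[[40,0,0,0,0,0,-1],[0,0,0,0,0,0,-1]]]' >/dev/null; python3 look.py w5
python3 - <<'E'
import cv2
cv2.imwrite("pics/c.png",__import__("numpy").hstack([cv2.imread("pics/w4.png")[:290,130:530],cv2.imread("pics/w5.png")[:290,130:530]]))
E
```

```text
clock: 9.8
tcp_pos: [600.6, -407.1, 221.4]
tool_rot: [0.001, 0.755, 0.656, -0.0]
force: [0.5, 0.4, 0.3]
gripper_width: 87.6
gripper_force: 0.0
[ 600.644 -407.063  221.36 ] [ 0.139  0.99  -0.001]
[ 606.218 -359.407  222.169] [0.131 0.991 0.001]
```

View pics/c.png

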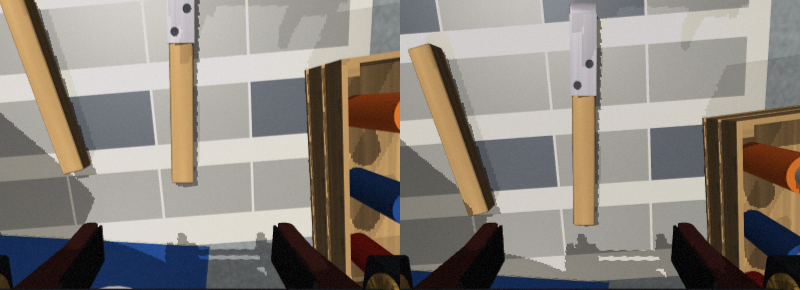

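The two wrist views show the strut's tail at (312,183) in the first and (314,225) in the second. The wood–leaf edge is at (310,43) and (314,96). The screws are at (317,8)/(304,31) and (319,63)/(307,85).

Run:
```python
from h import *
import pickle
np.set_printoptions(precision=1,suppress=True)
C={n:pickle.load(open(n+".pkl","rb")) for n in("w4","w5")};I={n:cv2.imread(f"pics/{n}.png") for n in C}
D={}
for n in C:
    im=I[n];g=im.max(2);m=(g<75).astype(np.uint8);m[:, :295]=0;m[:,328:]=0;m[110:]=0
    k,l,st,ce=cv2.connectedComponentsWithStats(m);D[n]=[ce[i] for i in range(1,k) if 20<st[i,4]<120];print(n,D[n])
    hsv=cv2.cvtColor(im,cv2.COLOR_BGR2HSV);w=cv2.inRange(hsv,(8,70,90),(28,255,255));w[:,:290]=0;w[:,335:]=0;w[240:]=0
    k,l,st,ce=cv2.connectedComponentsWithStats(w);j=1+np.argmax(st[1:,4]);print(st[j])
    E=[]
    for row in range(st[j][1]+6,st[j][1]+st[j][3]-6,6):
        u=np.where(l[row]==j)[0];E.append((onz(C[n],(u.min()-.5,row),30),onz(C[n],(u.max()+.5,row),30)))
    E=np.array(E)
    for s in(0,1):
        p=np.polyfit(E[:,s,1],E[:,s,0],1);print("edge x at y=-320:",np.polyval(p,-320),"yaw",np.pi/2-np.arctan(p[0]))
    u=ce[j][0];print("wood ends z30",onz(C[n],(u,st[j][1]),30),onz(C[n],(u,st[j][1]+st[j][3]),30))
    D[n+"b"]=[(u,st[j][1]),(u,st[j][1]+st[j][3])]
for a,b in zip(D["w4"],D["w5"]):print("screw",tri([(C["w4"],a),(C["w5"],b)]))
for a,b in zip(D["w4b"],D["w5b"]):print("ends",tri([(C["w4"],a),(C["w5"],b)]))
print("knuckle far",onz(C["w5"],(314,5),30))
c=pickle.load(open("w3.pkl","rb"));print("keeper exp",proj(c,(482,146,109)))
```

```text
w4 []
[ 299   43   25  140 3193]
edge x at y=-320: 595.4300115548998 yaw 1.443128172672814
edge x at y=-320: 619.075067438231 yaw 1.4472253986848893
wood ends z30 [ 613.3 -281.    30. ] [ 593.3 -419.5   30. ]
w5 [array([318.4,  63.2]), array([306.6,  84.5])]
[ 302   96   23  129 2868]
edge x at y=-320: 595.6417077003816 yaw 1.4413382482522121
edge x at y=-320: 619.4085761418493 yaw 1.4454443009339828
wood ends z30 [ 612.8 -282.2   30. ] [ 594.3 -419.8   30. ]
ends (array([ 613. , -282.4,   39. ]), [0.2, 0.2])
ends (array([ 593.9, -419.3,   31.2]), [0.5, 0.5])
knuckle far [ 624.5 -199.7   30. ]
keeper exp [377.4 234.3]
```

```bash
python3 -m crank '[[[58.4,-3.8,0,0,0,-0.005,-1],[0,0,55,0,0,0,-1],[0,0,55,0,0,0,-1],[0,0,55,0,0,0,-1],[0,0,35,0,0,0,-1],[0,0,16,0,0,0,-1],[0,0,0,0,0,0,-1],[0,0,0,0,0,0,1],[0,0,0,0,0,0,1],[0,0,0,0,0,0,1],[0,0,0,0,0,0,1],[0,0,0,0,0,0,1],[0,0,0,0,0,0,1],[0,0,0,0,0,0,1],[0,0,0,0,0,0,1]]]' 40
```

```text
clock: 12.02
tcp_pos: [609.9, -303.7, 6.6]
tool_rot: [-0.0, 0.751, 0.66, -0.0]
force: [-1.2, 0.8, -0.0]
gripper_width: 23.6
gripper_force: 40.0
```

```bash
python3 -m crank '[[[0,0,-20,0,0,0,1],[0,0,-50,0,0,0,1],[0,0,-50,0,0,0,1],[0,0,-30,0,0,0,1],[40,-7.3,0,0,0,0,1],[40,-7.3,0,0,0,0,1],[40,-7.3,0,0,0,0,1],[40,-7.3,0,0,0,0,1],[40,-7.3,0,0,0,0,1],[40,-7.3,0,0,0,0,1],[40,-7.3,0,0,0,0,1],[37,-7.3,0,0,0,0,1],[0,0,0,0,0,-0.09,1],[0,0,0,0,0,-0.09,1],[0,0,0,0,0,-0.087,1],[0,0,0,0,0,0,1],[0,0,0,0,0,0,1]]]' 
python3 look.py w6
python3 - <<'E'
from h import *
im=cv2.imread("pics/w6.png");cv2.imwrite("pics/d.png",cv2.resize(im[0:250,200:450],(600,600),interpolation=cv2.INTER_CUBIC))
E
```

```text
clock: 14.15
tcp_pos: [592.8, 18.1, 157.3]
tool_rot: [0.0, 0.657, 0.754, 0.0]
force: [-0.1, 0.4, -1.9]
gripper_width: 23.8
gripper_force: 40.0
[592.759  18.051 157.289] [-0.137  0.991 -0.   ]
```

View pics/d.png

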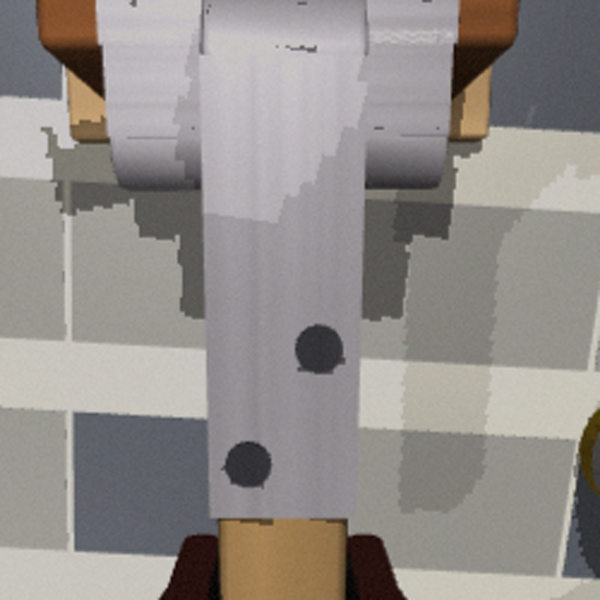

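The strut is held straight, its knuckle at the top of the frame: edges at about x=284 and 353 near row 10, and the leaf start at (318,216). The foot knuckles' outer edges are at x≈246 and 388, with lower silhouettes at about (267,78) and (369,78).

Run:
```python
from h import *
import pickle
from scipy.optimize import brentq
np.set_printoptions(precision=2,suppress=True)
C={n:pickle.load(open(n+".pkl","rb")) for n in("w1","w2","w6")}
yaw=1.711;ex=np.array([np.cos(yaw),np.sin(yaw),0]);ey=np.array([-np.sin(yaw),np.cos(yaw),0]);K=np.array([570,174,0.])
def axis(c,p):
    o,d=ray(c,p);o=o-K
    a=np.array([o@ex,o[2]]);b=np.array([d@ex,d[2]]);b/=np.linalg.norm(b)
    # ray tangent to circle: axis offset s on the block side of ray
    f=lambda s:b[0]*(90-a[1])-b[1]*(s-a[0])-13
    return brentq(f,-150,50)
for n,p in(("w1",(297,182.2)),("w1",(365.4,179.2)),("w2",(297,246)),("w2",(363,243.5)),("w6",(266.7,78.3)),("w6",(368.8,77.9))):print(n,"slot s along foot x from knob",axis(C[n],p))
c=C["w6"];P=np.array([592.76,18.05,157.29]);X=np.array([-.137,.991,0]);Y=np.array([.991,.137,0])
def tl(q):q=q-P;return np.array([q@X,q@Y])
for n,p,z in(("leaf start",(318,216),183.7),("eyeL",(284.2,10),183),("eyeR",(353.3,10),183),("footL",(246.5,56),97),("footR",(387.5,56),97),("footL",(244,35),102),("footR",(390.5,30),102)):
    q=onz(c,p,z);print(n,q,"tool",tl(q),"foot",(q-K)@ex,(q-K)@ey)
```

```text
w1 slot s along foot x from knob -59.91624753733039
w1 slot s along foot x from knob -59.85156471790148
w2 slot s along foot x from knob -59.64700283211964
w2 slot s along foot x from knob -59.76736590906218
w6 slot s along foot x from knob -59.6179631219387
w6 slot s along foot x from knob -59.525121427147226
leaf start [590.21  40.31 183.7 ] tool [22.41  0.53] foot -135.20281749138965 -1.3321627869105832
eyeL [566.99 117.22 183.  ] tool [101.8  -11.95] foot -55.80661760652535 10.91721640424566
eyeR [592.11 120.71 183.  ] tool [101.82  13.42] foot -55.85958437805414 -14.447737590246884
footL [536.33 108.59  97.  ] tool [ 97.46 -43.52] foot -60.06327593960887 42.484381035394904
footR [622.75 120.59  97.  ] tool [97.51 43.77] foot -60.258825570450945 -44.7676610792957
footL [534.93 119.51 102.  ] tool [108.47 -43.41] foot -49.050027452599906 42.337166117276794
footR [620.89 134.21 102.  ] tool [111.26  43.79] foot -46.507579385257756 -44.83088330266133
```

```bash
python3 -m crank '[[[0.5,-0.6,20,0,0,0,1],[0,0,20,0,0,0,1],[0,0,15,0,0,0,1],[0,0,10,0,0,0,1],[0,0,8,0,0,0,1],[0,0,7.7,0,0,0,1],[0,0,0,0,0,0,1],[0,0,0,0,0,0,1]]]' 
python3 look.py w7
python3 - <<'E'
from h import *
im=cv2.imread("pics/w7.png");a=cv2.resize(im[0:200,220:420],(500,500),interpolation=cv2.INTER_CUBIC)
s=r.snapshot("scene");cv2.imwrite("pics/s7.png",s);b=cv2.resize(s[140:220,310:390],(500,500),interpolation=cv2.INTER_CUBIC)
cv2.imwrite("pics/e.png",cv2.resize(np.hstack([a,b]),(800,400)));print(r.sense()["force"],r.sense()["moment"])
E
```

```text
clock: 15.2
tcp_pos: [592.3, 18.5, 76.3]
tool_rot: [0.0, 0.656, 0.755, 0.0]
force: [0.6, 1.6, -2.3]
gripper_width: 23.8
gripper_force: 40.0
[592.278  18.469  76.274] [-0.139  0.99  -0.   ]
[ 0.25220856  0.15003    -2.90464866] [ 0.03608827 -0.05257906  0.01474603]
```

View pics/e.png

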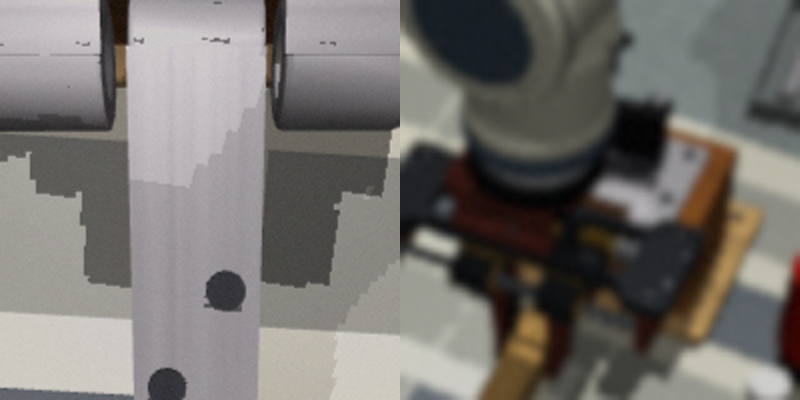

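The close view shows the knuckle in the gap: strut at crop columns 128–266, foot inner rims at about 113 and 272, so it sits about 0.8 mm too far towards tool +y. I'll check the height from subpixel widths.

Run:
```python
from h import *
import pickle
np.set_printoptions(precision=2,suppress=True)
c=pickle.load(open("w7.pkl","rb"));im=cv2.imread("pics/w7.png");g=cv2.GaussianBlur(im,(3,3),0).astype(float).mean(2)
for row in(4,8,12,16,20,24,28):
    d=np.gradient(g[row]);L=[i for i in range(170,470) if abs(d[i])>9 and abs(d[i])>=max(abs(d[i-2:i+3]))]
    print(row,[(i,round(d[i])) for i in L])
# expected pixels for eye/foot at given geometry
yaw=1.711;ex=np.array([np.cos(yaw),np.sin(yaw),0]);ey=np.array([-np.sin(yaw),np.cos(yaw),0]);S=np.array([570,174,90.])-59.7*ex
for y in(43,17,13,-13,-17,-43):print(y,"top",proj(c,S+ey*(y-1.2)+[0,0,13]),"front",proj(c,S+ey*(y-1.2)-13*ex))
```

```text
4 [(192, 12), (197, 12), (269, -55), (274, -10), (284, 50), (352, -49), (358, 9), (363, 40), (438, -17)]
8 [(192, 23), (269, -58), (284, 51), (352, -50), (362, 44), (437, -14)]
12 [(193, 25), (198, 14), (269, -58), (276, -9), (284, 52), (352, -51), (362, 49), (437, -17)]
16 [(193, 28), (198, 14), (270, -56), (284, 52), (352, -53), (362, 48), (437, -18)]
20 [(195, -23), (270, -54), (284, 50), (292, 26), (325, -15), (335, 26), (352, -56), (362, 45), (437, -14)]
24 [(195, -23), (199, 10), (270, -51), (277, 14), (282, 38), (353, -34), (362, 43), (436, -20)]
28 [(196, -22), (200, -11), (203, 14), (269, -40), (277, 14), (283, 34), (353, -37), (358, 10), (363, 27), (436, -22)]
43 top [201.84  22.47] front [215.04  64.35]
17 top [272.64  22.43] front [277.74  64.31]
13 top [283.52  22.43] front [287.38  64.3 ]
-13 top [354.28  22.39] front [350.05  64.27]
-17 top [365.17  22.39] front [359.69  64.26]
-43 top [435.9   22.35] front [422.34  64.22]
```

```bash
python3 -m crank '[[[-0.3,-0.8,0,0,0,0,1],[0,0,0,0,0,0,1],[0,0,0,0,0,0,1],[0,0,0,0,0,0,1]]]' 
python3 look.py w8
python3 - <<'E'
from h import *
import pickle
np.set_printoptions(precision=2,suppress=True)
def edges(n,rows,lo,hi):
    im=cv2.imread(f"pics/{n}.png");g=cv2.GaussianBlur(im,(3,3),0).astype(float);out=[]
    for row in rows:
        d=np.abs(np.gradient(g[row],axis=0)).sum(1)
        def pk(a,b):
            i=a+np.argmax(d[a:b]);w=d[i-2:i+3];return (w*np.arange(i-2,i+3)).sum()/w.sum()
        out.append((row,pk(*lo),pk(*hi)))
    return out
c5=pickle.load(open("w5.pkl","rb"));c8=pickle.load(open("w8.pkl","rb"))
for r_,a,b in edges("w5",(30,40,50,60,70,80,90),(296,308),(320,334)):print("w5",r_,np.linalg.norm(onz(c5,(a,r_),33)-onz(c5,(b,r_),33)))
for r_,a,b in edges("w8",(6,10,14,30,50,70,90,130,150,170,190,205),(275,297),(340,357)):
    q=[onz(c8,(p,r_),102.7) for p in(a,b)];print("w8",r_,a,b,np.linalg.norm(q[0]-q[1]))
for r_,a,b in edges("w8",(6,10,14,18),(262,275),(357,367)):
    q=[onz(c8,(p,r_),103) for p in(a,b)];print("gap",r_,a,b,np.linalg.norm(q[0]-q[1]))
s=r.sense();print(s["force"],s["moment"],s["dq"])
E
```

```text
clock: 15.8
tcp_pos: [591.3, 18.0, 76.0]
tool_rot: [0.0, 0.656, 0.754, 0.0]
force: [-0.1, -1.9, -1.6]
gripper_width: 23.9
gripper_force: 40.0
[591.263  18.048  75.989] [-0.138  0.99   0.   ]
w5 30 27.208277897096576
w5 40 31.143060511780696
w5 50 22.834078934849007
w5 60 25.672071590953497
w5 70 25.705700896707576
w5 80 20.798859439890666
w5 90 19.820181076756203
w8 6 283.8275475923852 352.036496350365 24.787545592302926
w8 10 283.772874058127 351.9943374858437 24.860176108599568
w8 14 283.8491124260355 352.0445387062566 24.91912938791978
w8 30 282.5078369905956 352.3419847328244 25.802106235793623
w8 50 280.0980392156863 352.15561224489795 26.99938987894613
w8 70 283.59137577002053 351.62253521126763 25.855930731663054
w8 90 283.88247011952194 351.2715404699739 25.98402637046209
w8 130 284.91420118343194 350.66105263157897 26.109560308293208
w8 150 285.0877192982456 342.6372093023256 23.201043030936326
w8 170 285.9764705882353 349.0913705583756 25.8376210419369
w8 190 294.0521415270019 348.4581005586592 22.621705003382456
w8 205 286.58301158301157 348.13793103448273 25.89812745338902
gap 6 272.0097719869707 365.5580774365821 33.92055879689562
gap 10 272.18817204301075 365.2089552238806 33.82190078597027
gap 14 272.3667029379761 365.24342105263156 33.86252959641304
gap 18 272.405929304447 365.2273381294964 33.935820783151605
[ 0.04  0.66 -2.25] [-0.06 -0.07  0.03] [ 0. -0. -0. -0.  0. -0.]
```

```bash
python3 -c "
from rig import r
print(r.sign_off())"
```

```text
the job is handed in; nothing more can be done
None
```

I turned the keeper to its open position, then brought the strut's knuckle down into the gap and handed the job in holding it there: by my measurements within about 1 mm of the hinge line, with no sign of contact on the wrist force, at about 16 s.

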